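# Take the clamp stud out of the rotary table's T-slot

## Task

Clear the round rotary table for the next specimen: slide the ball-headed clamp stud along the curved T-slot to the wide entry gap at the slot's end, lift it out there and set it down in the white plastic tray (lower it in, do not drop it). Leave the eyepiece and the objective case standing where they are.

Things in the scene. Friction and masses are not known exactly. Their poses are not given: they have to be found in the camera images.
- stage: the rotary table, fixed to the bench: dark grey base, bright round aluminium top of 210 mm diameter, graduated round its rim, top face 50 mm above the bench; a worm-drive block with a small black wheel (40 mm high) stands out 40 mm beyond the rim on its -x side. Origin: on the bench under the centre of the round top; z up. Nothing but the stud stands on it
- stage_slot (a point): point of the curved T-slot's centre line on the table's own +x axis, at the top face. The centre line is an arc of 70 mm radius about the table's centre, from 40 deg clockwise of this point (blind end, seen from above) to 80 deg anticlockwise (entry gap). 14 mm wide between two lips 8 mm thick; below them a channel 36 mm wide, its floor 20 mm below the top face
- stage_gap (a point): centre of the wide entry gap at the anticlockwise end of the slot, at the level of the top face. The gap, 40 mm across and 52 mm along the arc, lets the stud's foot through. Stopped by the end of the gap, the stud stands at most 11 mm beyond this point and can still be lifted out; but no lip holds the foot down there, and pressed on against the end it tips over
- stud_ball (a point): centre of the black ball knob, 28 mm diameter, of the clamp stud (60 mm tall, about 70 g). At the start the stud stands upright in the slot, within about 16 deg of the stage_slot point, the ball's centre 26 mm above the table's top face. z points up along the stem; the stud may turn about it
- stud_foot (a point): centre of the underside of the stud's round foot (30 mm diameter, 8 mm thick), 46 mm below the ball's centre; a steel stem of 9 mm diameter joins them through the slot. The foot is too wide to pass up between the lips; it slides easily on the channel floor (greased, friction about 0.15) with 2 mm of play to each side
- white_tray: open white plastic tray, loose, 100 mm (x) by 140 mm (y), walls 30 mm high and 2 mm thick, floor 2 mm thick; origin at the centre of its underside, on the bench. It stands on the left or the right of the rotary table; a crimped aluminium foil tray (fixed, 32 mm high) stands on the other side and is not meant
- objective_case: bystander: upright black and grey storage tube, 37 mm diameter, 62 mm high, behind the table; origin at the centre of its underside
- eyepiece_spare: bystander: upright black eyepiece, 38 mm diameter, 52 mm high, in front on the right; origin at the centre of its underside

How it is judged:
By the outcome, as a careful person would: the job done as asked, in the order asked, and still so for the second after the job is handed in, with the robot touching nothing.
It also fails if it takes over 45 s, if anything falls off the work surface, if the arm or the gripper's body presses on something with over 40 N, if the wrist force passes 120 N, or if a joint passes its speed limit or range.

## Robot

A 6-joint arm with a two-finger parallel gripper is mounted at the origin on a cart in front of the work surface, level with it; the furniture and walls round the work are solid. World frame = base frame: x ahead of the robot, y to its left, z up, the work surface at z = 0. Lengths are in m, angles in rad, forces in N, time in s.
With the tool pointing down it reaches from about 0.2 to 0.875 m from the base axis. Payload 3.4 kg.
Tool frame: the origin (TCP) lies on the centre line of the jaws, within the pads' length; the fingertips stand 8 mm ahead of it and the grasp point (between the pads) lies 11 mm behind it; z points along the fingers, y is the direction in which the jaws open and shut (so a half turn about z gives the same grasp; the last joint's range is limited). The gripper opens to 94 mm and grips with 3 to 60 N. Pads are 16 mm wide; open, the fingers measure 119 mm over their backs; the gripper's body (75 mm by 177 mm) begins 78 mm behind the grasp point.
Start: joints at [-1.358, 0.276, 1.505, -0, 1.361, -0.121], TCP at [0.188, -0.543, 0.213] pointing down, gripper open.
Joint ranges: [-2.89, 2.89], [-0.75, 2.08], [0.22, 2.7], [-1.18, 4.32], [0.11, 2.71], [-2.7, 2.7]. Speed limits (rad/s): [2.57, 2.57, 3.14, 3.14, 3.14, 3.14].

## Interface

Orientations are given as a unit quaternion [w, x, y, z].
In Python, from station import bot gives the robot as it stands.
- The arm moves only by the tool send_rows, never from a script. Its argument "targets" is one flat list of numbers, 6 for each row, row after row: the shift along the tool's x, y, z in cm, then the turn, a rotation vector about the tool's x, y, z in degrees. In form: [tx, ty, tz, ax, ay, az, tx, ty, tz, ax, ay, az, ...]. A call has 1 to 10 rows; each row is the pose to reach, as a shift and turn from the pose commanded when the call began, along the tool's axes at that moment; what a row does not reach only later rows make up. A row lasts 1/8 s, in which the tool goes at most 62.5 mm and 10.7 degrees, less where a joint would pass 70% of its speed; a pose out of reach is approached as far as the arm can. A call with a gripper value outside its range is refused whole. "jaw" is the finger opening in cm, from 0 to 9.4, set as the call begins (left out, the last holds). The fingers move at their own pace and stop on an object; the grip force is fixed at half the most. Time passes only in rows, so rows that repeat a pose let the fingers close. It gives the time, the measured TCP pose, the force and the opening at its end, in the units of the state.
- bot.read_state(): the state, without advancing time (a new reading comes with each control period).
- bot.read_camera(name): name is "scene" or "top" or "wrist"; returns the picture (420x560x3 uint8, red, green, blue); there is no depth.
- bot.camera_info(name): a dict with "fx", "fy", "cx", "cy" (pixels), "world_from_camera" (4x4, takes a point from camera to world coordinates). Camera axes: x right, y down, z forward; pixel columns grow to the right and rows downward; lengths in m; the calibration is good to about 2 mm. The wrist camera is an equidistant fisheye: a pixel r from the principal point sees the ray r / f radians off the axis. A picture is of the moment at which its call begins: read the wrist's pose just before it. camera_info takes no time and is no camera call; for the wrist camera it gives the pose at the moment of the call.
- bot.finish_job(): hands the job in, once; it reports no verdict.
The state is a dict: "t": time; "joints": joint angles; "qvel": joint speeds; "joint_torque": joint torques, N m; "tool_pos": TCP position; "tool_rot": TCP orientation; "force": force on the tool from outside, world axes, zero at the start; "wrist_torque": the same for the moment, N m; "gripper_width": opening from 0.0 (shut) to 1.0 (fully open).
Only numpy, scipy, OpenCV 4.12 (cv2) and the standard library are available. Lean on these libraries where they do the work, as an engineer would, in place of code of your own. Each camera call takes 0.05 s, during which the arm holds its last target. There are 200 camera calls.

## Working session

There is one attempt and no reset: what is moved stays moved. The work goes in short steps, Python scripts to look and compute and a tool call to move; the robot and the scene stay as the last step left them, time stands still between calls to the robot, and variables do not carry over. Pictures are saved under pics/ and viewed, about 8 in all and at most 12, crops included, and the job is handed in when it is done.

Besides the shell and the picture viewer there is one more tool, called after ">>>" in YAML: its name, and indented under it one key for each argument. send_rows: Moves the arm, as the interface text tells. Its arguments: {"type":"object","properties":{"targets":{"type":"array"},"jaw":{"type":"number"}},"required":["targets"]}

```bash
ls; mkdir -p pics
python3 - <<'E'
from station import bot
import cv2, numpy as np
for n in ["top","scene"]:
    im=bot.read_camera(n); cv2.imwrite(f"pics/{n}0.png",im[:,:,::-1])
    i=bot.camera_info(n); print(n,{k:np.round(v,4).tolist() if not isinstance(v,str) else v for k,v in i.items()})
print(bot.read_state())
E
```

```text
pics
top {'fx': 459.2586, 'fy': 459.2586, 'cx': 280.0193, 'cy': 202.2297, 'world_from_camera': [[0.0257, -0.9954, 0.0928, 0.4271], [-0.9993, -0.0282, -0.0253, 0.019], [0.0278, -0.0921, -0.9954, 1.3843], [0.0, 0.0, 0.0, 1.0]]}
scene {'fx': 443.6824, 'fy': 443.6824, 'cx': 284.4461, 'cy': 205.77, 'world_from_camera': [[0.7755, 0.5228, -0.354, 0.882], [0.6314, -0.6381, 0.4407, -0.4323], [0.0045, -0.5653, -0.8249, 0.866], [0.0, 0.0, 0.0, 1.0]]}
{'t': 0.1, 'joints': array([-1.35798885e+00,  2.76534983e-01,  1.50595248e+00,  1.21301126e-05,
        1.36069557e+00, -1.21002180e-01]), 'qvel': array([-0.00189642, -0.00281434, -0.00375151, -0.000653  , -0.00048699,
        0.00027751]), 'joint_torque': array([ 1.66362552e-03, -4.05454874e+01, -2.37780547e+01,  7.01581920e-02,
        2.98842473e-02, -5.50278423e-05]), 'tool_pos': array([ 0.18829411, -0.54279997,  0.21271092]), 'tool_rot': array([-7.94625038e-04,  9.86103593e-01,  1.66129686e-01, -3.05641030e-05]), 'force': array([-0.02775729,  0.01961027, -0.30238151]), 'wrist_torque': array([-0.03071634,  0.01133935, -0.01715122]), 'gripper_width': 1.0006746722739535}
```

View pics/top0.png

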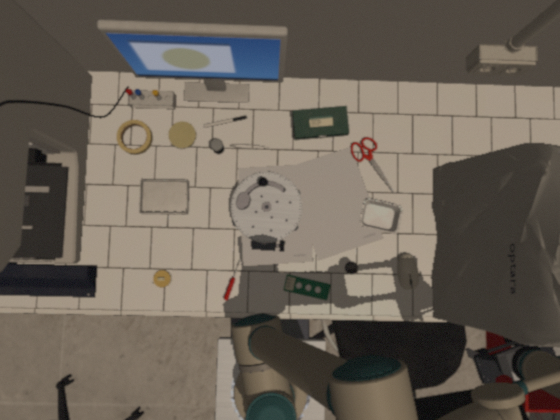

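View pics/scene0.png

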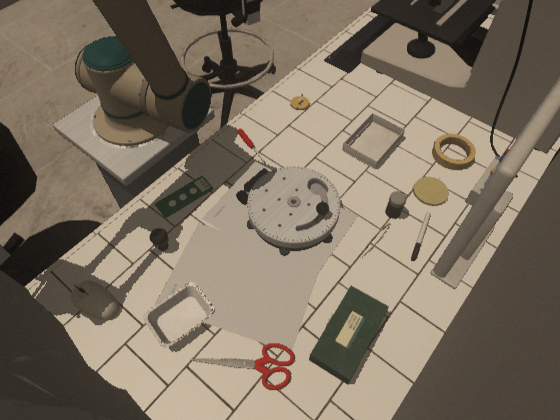

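Top view: table centre about (266,207), ball (263,181), entry gap (243,200), plain white tray (164,196) on the left (+y), and foil tray (380,214) on the right. I'll zoom in for measurements.

```bash
cat > h.py <<'E'
import numpy as np
from station import bot
def ray(info,u,v,z):
    T=np.array(info["world_from_camera"]);d=T[:3,:3]@[(u-info["cx"])/info["fx"],(v-info["cy"])/info["fy"],1]
    o=T[:3,3];return o+d*(z-o[2])/d[2]
def proj(info,p):
    T=np.array(info["world_from_camera"]);c=T[:3,:3].T@(np.array(p)-T[:3,3])
    return info["fx"]*c[0]/c[2]+info["cx"],info["fy"]*c[1]/c[2]+info["cy"]
E
python3 - <<'E'
import cv2
a=cv2.imread("pics/top0.png")[150:260,130:320]; b=cv2.imread("pics/scene0.png")[105:255,230:420]
a=cv2.resize(a,None,fx=4,fy=4,interpolation=cv2.INTER_CUBIC)
cv2.imwrite("pics/c1.png",a)
cv2.imwrite("pics/c2.png",cv2.resize(b,None,fx=4,fy=4,interpolation=cv2.INTER_CUBIC))
E
```

```text
(no output)
```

View pics/c1.png

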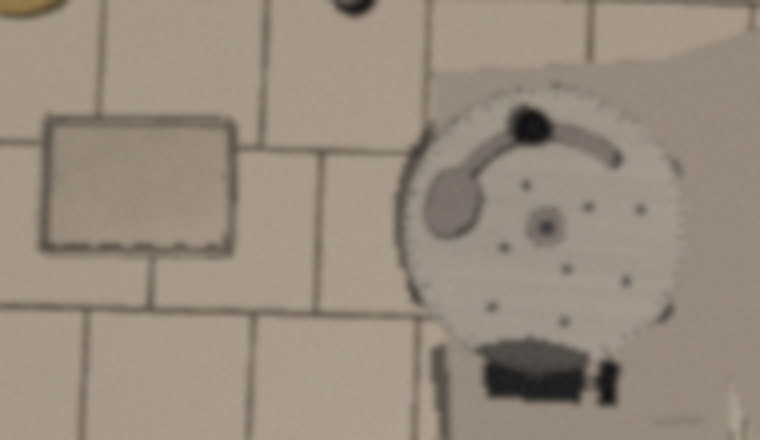

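View pics/c2.png

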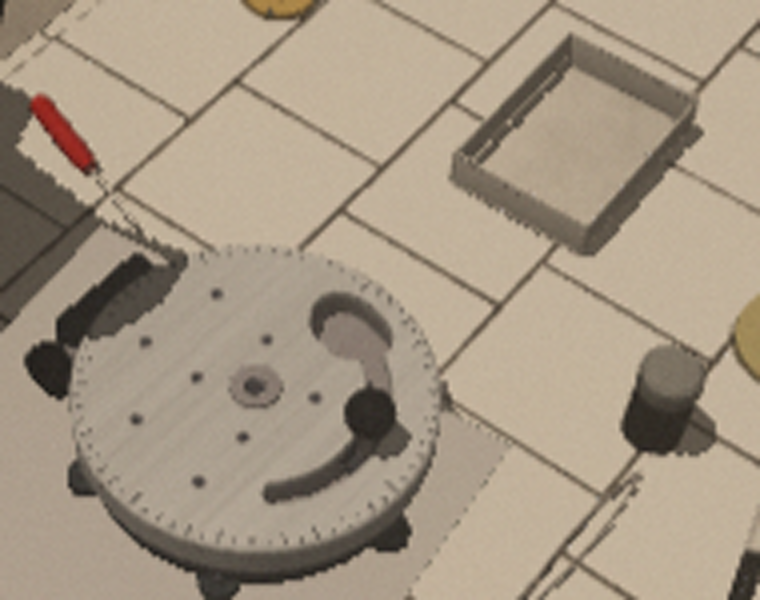

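Run:
```python
from h import *
t=bot.camera_info("top");s=bot.camera_info("scene")
T=lambda x,y,z:ray(t,130+(x+.5)/4-.5,150+(y+.5)/4-.5,z)
S=lambda x,y,z:ray(s,230+(x+.5)/4-.5,105+(y+.5)/4-.5,z)
for n,a,b,z in [("centre",(546,227),(256,386),.05),("ball",(531,126),(369,412),.076),("gap",(453,203),None,.05),("blind",(614,157),(272,492),.05)]:
    p=T(*a,z); print(n,p, S(*b,z) if b else "")
c=T(546,227,.05)
for n,a,z in [("ball",(531,126),.076),("gap",(453,203),.05),("blind",(614,157),.05)]:
    d=T(*a,z)-c; print(n,np.hypot(*d[:2]),np.degrees(np.arctan2(d[1],d[0])))
P=[T(*a,.03) for a in [(46,118),(235,122),(232,253),(42,250)]];print(np.round(P,3),np.mean(P,0))
P=[S(*a,.03) for a in [(572,36),(696,103),(585,240),(455,163)]];print(np.round(P,3),np.mean(P,0))
```

```text
centre [0.53818909 0.02524093 0.05      ] [0.53979979 0.02652401 0.05      ]
ball [0.60843862 0.03795119 0.076     ] [0.6083948  0.03708662 0.076     ]
gap [0.55382395 0.09342095 0.05      ] 
blind [ 0.59096754 -0.02301678  0.05      ] [ 0.58991057 -0.02264762  0.05      ]
ball 0.07139010389239804 10.255586429746154
gap 0.06994972769113572 77.08438705432796
blind 0.07151483792572241 -42.43808046968355
[[0.61  0.396 0.03 ]
 [0.611 0.257 0.03 ]
 [0.514 0.255 0.03 ]
 [0.513 0.394 0.03 ]] [0.56207949 0.32575803 0.03      ]
[[0.517 0.394 0.03 ]
 [0.613 0.393 0.03 ]
 [0.619 0.25  0.03 ]
 [0.522 0.252 0.03 ]] [0.56757018 0.32244456 0.03      ]
```

```bash
cat >> h.py <<'E'
from scipy.spatial.transform import Rotation as R
def go(pos,yaw):  # shift (cm) and turn (deg) in tool axes to a tool-down pose with tool x at yaw
    s=bot.read_state();w,x,y,z=s["tool_rot"];A=R.from_quat([x,y,z,w])
    B=R.from_euler("z",yaw,degrees=True)*R.from_euler("x",180,degrees=True)
    print(np.round(A.inv().apply(np.array(pos)-s["tool_pos"])*100,2),np.round((A.inv()*B).as_rotvec(degrees=True),2))
E
python3 -c "
from h import *
go([.608,.0375,.20],0)"
```

```text
[ 58.67 -41.07   1.35] [-0.09  0.   19.13]
```

>>> send_rows:
  targets: [58.7,-41.1,1.3,0,0,19.1,58.7,-41.1,1.3,0,0,19.1,58.7,-41.1,1.3,0,0,19.1,58.7,-41.1,1.3,0,0,19.1,58.7,-41.1,1.3,0,0,19.1,58.7,-41.1,1.3,0,0,19.1,58.7,-41.1,1.3,0,0,19.1,58.7,-41.1,1.3,0,0,19.1,58.7,-41.1,1.3,0,0,19.1,58.7,-41.1,1.3,0,0,19.1]

```text
t: 1.35
tool_pos: [0.5554, -0.0351, 0.2018]
tool_rot: [0.0, 1.0, 0.0, -0.0]
force: [0.2, -0.6, 0.3]
gripper_width: 1.002
```

>>> send_rows:
  targets: [5.0,-7.0,0,0,0,0,5.0,-7.0,0,0,0,0,5.0,-7.0,0,0,0,0,5.0,-7.0,0,0,0,0]

```text
t: 1.85
tool_pos: [0.6035, 0.0316, 0.2019]
tool_rot: [0.001, 1.0, -0.0, -0.001]
force: [-0.1, 0.1, 0.6]
gripper_width: 1.001
```

Run:
```python
from h import *
import cv2
i=bot.camera_info("wrist"); im=bot.read_camera("wrist"); cv2.imwrite("pics/w1.png",cv2.resize(im[:,:,::-1],(800,600),interpolation=cv2.INTER_CUBIC))
s=bot.read_state();print(s["tool_pos"],s["tool_rot"])
print(i)
```

```text
[0.60348843 0.03140881 0.20211353] [ 4.58883472e-04  9.99999575e-01 -6.27191002e-04 -4.96855818e-04]
{'fx': 325.19226210127806, 'fy': 325.19226210127806, 'cx': 276.25581918683065, 'cy': 213.78889476465272, 'world_from_camera': array([[-1.95864022e-04, -9.74060561e-01, -2.26287395e-01,
         6.67910083e-01],
       [-9.99999364e-01,  4.42099545e-04, -1.03747640e-03,
         3.14345068e-02],
       [ 1.11060640e-03,  2.26287048e-01, -9.74060028e-01,
         3.73784559e-01],
       [ 0.00000000e+00,  0.00000000e+00,  0.00000000e+00,
         1.00000000e+00]])}
```

View pics/w1.png

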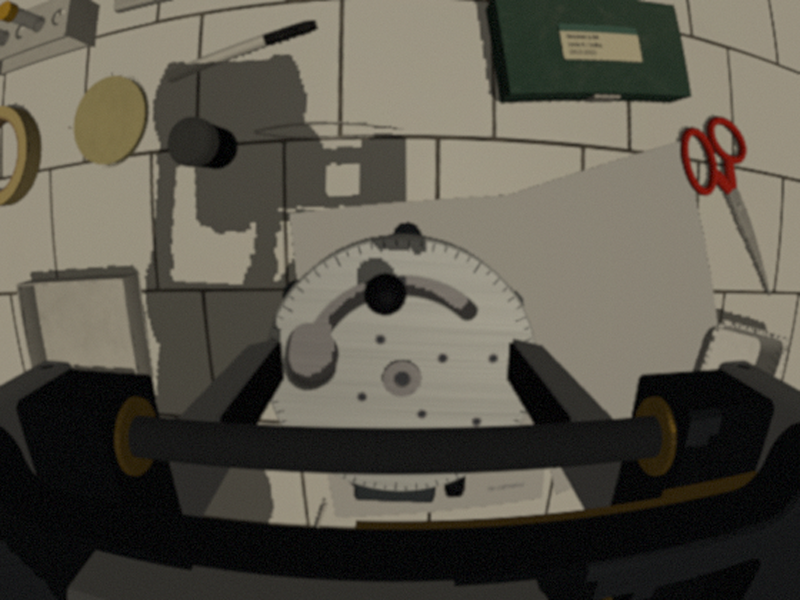

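Wrist view (800×600): ball (385,294), table centre hole (402,378), gap (312,350) and blind end about (469,310). The fingers straddle with nothing in the way.

```bash
cat >> h.py <<'E'
def fray(i,u,v,z):
    a=(u-i["cx"])/i["fx"];b=(v-i["cy"])/i["fy"];t=np.hypot(a,b);k=np.sin(t)/t
    T=np.array(i["world_from_camera"]);d=T[:3,:3]@[a*k,b*k,np.cos(t)];o=T[:3,3];return o+d*(z-o[2])/d[2]
E
python3 - <<'E'
from h import *
i=bot.camera_info("wrist");k=560/800
F=lambda u,v,z:fray(i,(u+.5)*k-.5,(v+.5)*k-.5,z)
c=F(402,378,.05);print("centre",c)
for n,a,z in [("ball",(385,294),.076),("gap",(313,350),.05),("blind",(469,310),.05)]:
    p=F(*a,z);d=p-c;print(n,p,np.hypot(*d[:2]),np.degrees(np.arctan2(d[1],d[0])))
p=F(385,294,.076); go([p[0],p[1],.065],0)
E
```

```text
centre [0.53708824 0.02560704 0.05      ]
ball [0.60660429 0.0373771  0.076     ] 0.07050543044958583 9.60985934820051
gap [0.55900877 0.09170155 0.05      ] 0.06963471977192556 71.65167091021388
blind [ 0.58944621 -0.02275802  0.05      ] 0.07127787633556128 -42.7298396871834
[ 0.32 -0.61 13.71] [ 0.05  0.06 -0.07]
```

>>> send_rows:
  targets: [0.3,-0.6,5,0,0,0,0.3,-0.6,10,0,0,0,0.3,-0.6,13.7,0,0,0,0.3,-0.6,13.7,0,0,0,0.3,-0.6,13.7,0,0,0]
  jaw: 6

```text
t: 2.52
tool_pos: [0.6085, 0.038, 0.0668]
tool_rot: [0.0, 1.0, -0.0, 0.001]
force: [0.2, -0.2, 0.5]
gripper_width: 0.638
```

>>> send_rows:
  targets: [0,0,0,0,0,0,0,0,0,0,0,0,0,0,0,0,0,0,0,0,0,0,0,0,0,0,0,0,0,0,0]
  jaw: 2

```text
invalid input at $.targets: expected a multiple of 6 numbers
```

>>> send_rows:
  targets: [0,0,0,0,0,0,0,0,0,0,0,0,0,0,0,0,0,0,0,0,0,0,0,0,0,0,0,0,0,0]
  jaw: 2

```text
t: 3.15
tool_pos: [0.6078, 0.0391, 0.0656]
tool_rot: [0.0, 1.0, 0.0, 0.0]
force: [0.0, 0.4, 3.2]
gripper_width: 0.283
```

Run:
```python
from h import *
s=bot.read_state();print(s["tool_pos"],s["force"],s["gripper_width"]*94)
p=s["tool_pos"]
for c in [(.538,.0257)]:
  d=p[:2]-c;print(np.hypot(*d),np.degrees(np.arctan2(d[1],d[0])))
  a0=np.arctan2(d[1],d[0]);r=.070
  for a in np.radians(np.arange(12,80,4)):
    q=r*np.array([np.cos(a)-np.cos(a0),np.sin(a)-np.sin(a0)])*100;print(round(np.degrees(a)),np.round([q[0],-q[1]],2))
```

```text
[0.60779488 0.03913154 0.06557691] [0.0045242  0.4118814  3.20705912] 26.622639065188118
0.07107552974134185 10.893007374472726
12 [-0.03 -0.13]
16 [-0.15 -0.61]
20 [-0.3  -1.07]
24 [-0.48 -1.52]
28 [-0.69 -1.96]
32 [-0.94 -2.39]
36 [-1.21 -2.79]
40 [-1.51 -3.18]
44 [-1.84 -3.54]
48 [-2.19 -3.88]
52 [-2.56 -4.19]
56 [-2.96 -4.48]
60 [-3.37 -4.74]
64 [-3.81 -4.97]
68 [-4.25 -5.17]
72 [-4.71 -5.33]
76 [-5.18 -5.47]
```

>>> send_rows:
  targets: [-0.07,-0.35,0,0,0,0,-0.15,-0.6,0,0,0,0,-0.3,-1.07,0,0,0,0,-0.48,-1.52,0,0,0,0,-0.48,-1.52,0,0,0,0]

```text
t: 3.78
tool_pos: [0.6029, 0.0551, 0.0655]
tool_rot: [-0.0, 1.0, 0.0, 0.0]
force: [-0.2, -0.0, 5.5]
gripper_width: 0.279
```

Run:
```python
from h import *
import cv2
im=bot.read_camera("wrist"); cv2.imwrite("pics/w2.png",cv2.resize(im[140:340,150:400,::-1],(750,600),interpolation=cv2.INTER_CUBIC))
s=bot.read_state();print(s["tool_pos"],s["force"],s["wrist_torque"],s["gripper_width"])
```

```text
[0.60289749 0.05514175 0.06555861] [0.25939167 0.33942168 5.70638897] [0.10415011 0.04687318 0.04254829] 0.28347478915537755
```

View pics/w2.png

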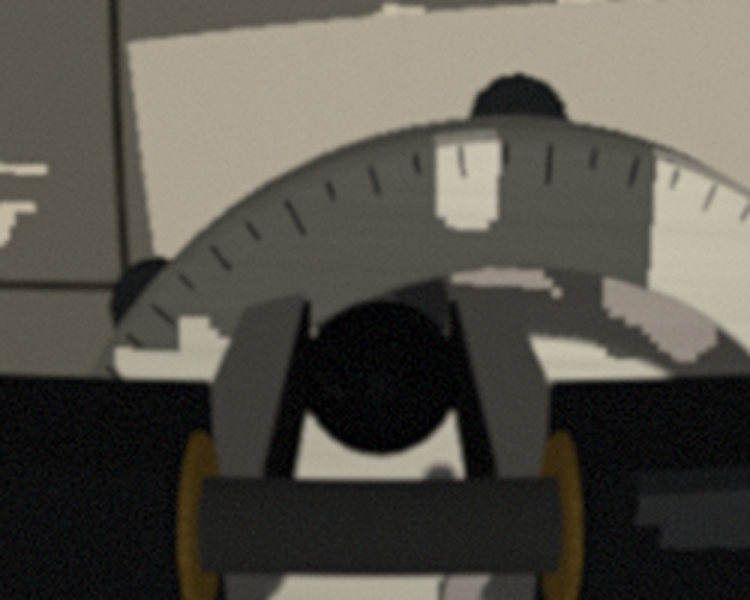

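Wrist crop: the ball (380,375) sits firmly between the fingers and has moved along the slot with low forces. Continuing.

>>> send_rows:
  targets: [-0.21,-0.44,-0.03,0,0,0,-0.46,-0.87,-0.03,0,0,0,-0.73,-1.27,-0.03,0,0,0,-1.03,-1.66,-0.03,0,0,0,-1.36,-2.02,-0.03,0,0,0,-1.71,-2.36,-0.03,0,0,0,-1.71,-2.36,-0.03,0,0,0]

```text
t: 4.7
tool_pos: [0.5851, 0.0786, 0.0656]
tool_rot: [-0.0, 1.0, 0.0, -0.0]
force: [-0.1, 1.0, 5.9]
gripper_width: 0.281
```

>>> send_rows:
  targets: [-0.37,-0.31,0,0,0,0,-0.77,-0.6,0,0,0,0,-1.18,-0.86,0,0,0,0,-1.62,-1.09,0,0,0,0,-2.06,-1.29,0,0,0,0,-2.52,-1.45,0,0,0,0,-2.85,-1.55,0,0,0,0,-2.85,-1.55,0,0,0,0,-2.85,-1.55,0,0,0,0]

```text
t: 5.82
tool_pos: [0.5566, 0.0938, 0.0655]
tool_rot: [-0.0, 1.0, 0.0, -0.0]
force: [-0.3, 0.9, 7.3]
gripper_width: 0.281
```

Run:
```python
from h import *
import cv2
a=bot.read_camera("scene")[105:255,230:420,::-1]; cv2.imwrite("pics/s2.png",cv2.resize(a,None,fx=4,fy=4,interpolation=cv2.INTER_CUBIC))
s=bot.read_state();print(s["tool_pos"],s["force"],s["gripper_width"])
d=s["tool_pos"][:2]-[.538,.0257];print(np.hypot(*d),np.degrees(np.arctan2(d[1],d[0])))
```

```text
[0.55659617 0.09379958 0.06554155] [-0.42897081  0.93848477  6.26225429] 0.2817316961185453
0.0705929943352247 74.72643727621006
```

View pics/s2.png

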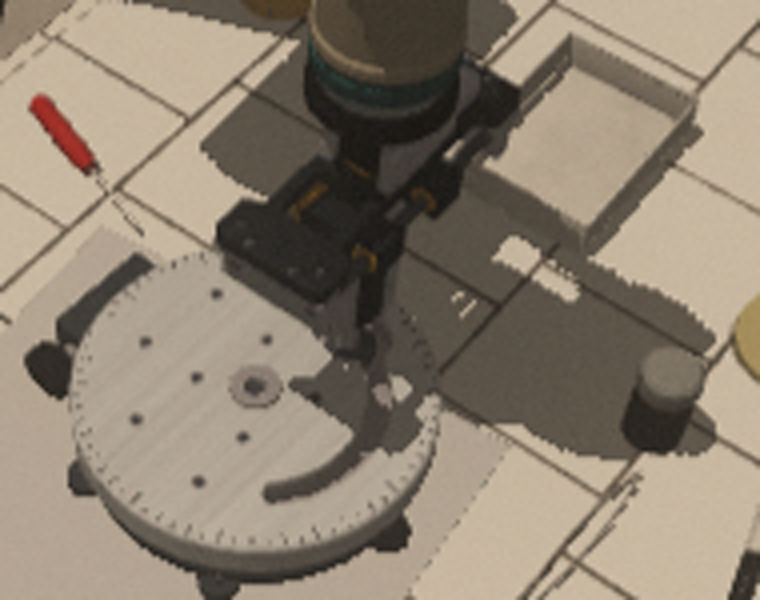

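The stud has left the slot and stands in the gap. I'll lift gently while watching the force.

>>> send_rows:
  targets: [-0.15,-0.04,-0.3,0,0,0,-0.15,-0.04,-0.7,0,0,0,-0.15,-0.04,-1.1,0,0,0,-0.15,-0.04,-1.5,0,0,0,-0.15,-0.04,-1.5,0,0,0]

```text
t: 6.5
tool_pos: [0.5559, 0.0937, 0.0808]
tool_rot: [0.0, 1.0, 0.0, 0.0]
force: [0.0, -0.4, -1.0]
gripper_width: 0.28
```

>>> send_rows:
  targets: [0,0,-2,0,0,0,0,0,-4.5,0,0,0,0,0,-7,0,0,0,0,-4,-7,0,0,0,0.4,-8.5,-7,0,0,0,0.8,-13,-7,0,0,0,0.9,-17.5,-7,0,0,0,0.9,-21.5,-7,0,0,0,0.9,-23,-7,0,0,0,0.9,-23,-7,0,0,0]

```text
t: 7.75
tool_pos: [0.5643, 0.3238, 0.15]
tool_rot: [0.001, 1.0, 0.001, -0.0]
force: [-0.4, 0.3, -1.3]
gripper_width: 0.282
```

Run:
```python
from h import *
import cv2
im=bot.read_camera("scene"); b=bot.read_camera("wrist")
a=cv2.resize(im[60:210,290:480,::-1],(400,316),interpolation=cv2.INTER_CUBIC)
b=cv2.resize(b[:,:,::-1],(400,300)); b=cv2.copyMakeBorder(b,0,16,0,0,cv2.BORDER_CONSTANT)
cv2.imwrite("pics/s3.png",np.hstack([a,b]))
s=bot.read_state();print(s["tool_pos"],s["force"],s["gripper_width"])
```

```text
[0.56446267 0.3223522  0.15022744] [-0.26990078 -0.27742882 -0.42324661] 0.28251980284270944
```

View pics/s3.png

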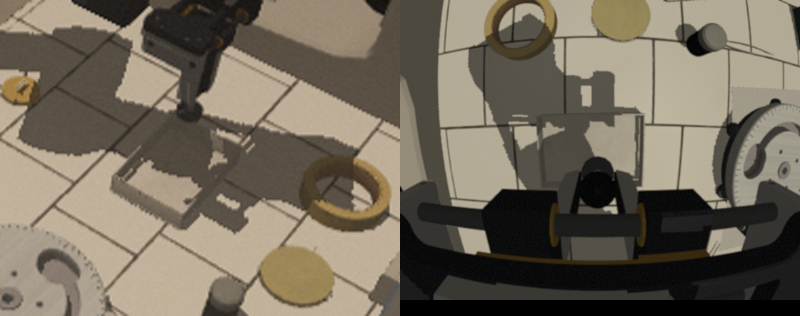

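Run:
```python
from h import *
import cv2
im=bot.read_camera("scene"); 
a=im[85:165,335:435,::-1]
a=cv2.convertScaleAbs(cv2.resize(a,(750,600),interpolation=cv2.INTER_CUBIC),alpha=1.6)
cv2.imwrite("pics/s4.png",a)
i=bot.camera_info("scene");p=bot.read_state()["tool_pos"]
for dz in (.011,-.035):
    u,v=proj(i,p+[0,0,dz]);print((u-335)*7.5,(v-85)*7.5)
```

```text
356.9586986682184 98.0916720072782
330.0549497300334 208.21200783642388
```

View pics/s4.png

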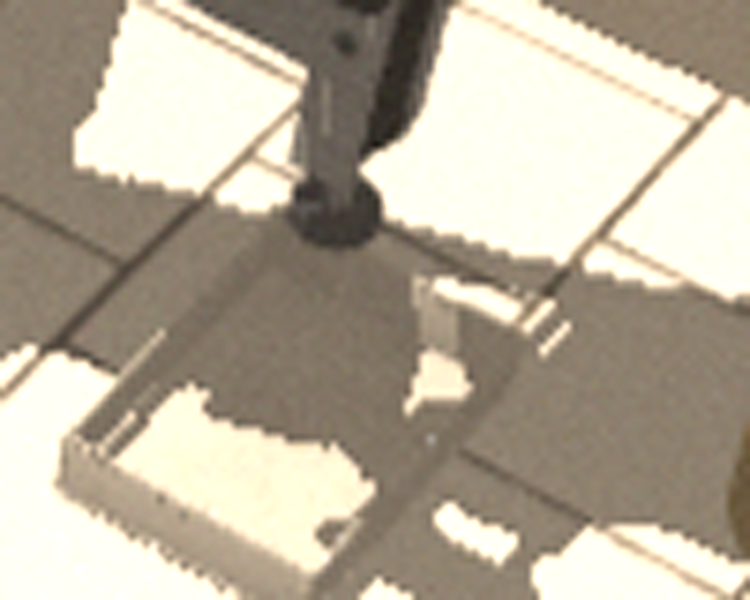

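The foot shows at (335,215), where predicted for an upright stud, and it is above the tray. Lowering it.

>>> send_rows:
  targets: [0,0,3,0,0,0,0,0,6,0,0,0,0,0,8.5,0,0,0,0,0,10,0,0,0,0,0,10.7,0,0,0,0,0,11,0,0,0,0,0,11,0,0,0,0,0,11,0,0,0]

```text
t: 8.9
tool_pos: [0.5651, 0.324, 0.0412]
tool_rot: [-0.0, 1.0, 0.0, 0.001]
force: [0.4, 0.3, 0.3]
gripper_width: 0.284
```

>>> send_rows:
  targets: [0,0,0.1,0,0,0,0,0,0.2,0,0,0,0,0,0.2,0,0,0]

```text
t: 9.28
tool_pos: [0.5644, 0.3237, 0.0383]
tool_rot: [0.0, 1.0, 0.0, -0.0]
force: [-0.1, -0.4, -0.4]
gripper_width: 0.279
```

>>> send_rows:
  targets: [0,0,0.05,0,0,0,0,0,0.1,0,0,0,0,0,0.1,0,0,0]

```text
t: 9.65
tool_pos: [0.5646, 0.3237, 0.0376]
tool_rot: [0.0, 1.0, 0.0, 0.0]
force: [-0.9, -0.5, 1.2]
gripper_width: 0.282
```

>>> send_rows:
  targets: [0,0,0.06,0,0,0,0,0,0.06,0,0,0]

```text
t: 9.9
tool_pos: [0.5647, 0.3238, 0.0376]
tool_rot: [-0.0, 1.0, 0.0, 0.0]
force: [-1.7, -0.4, 4.7]
gripper_width: 0.279
```

Contact. Opening gently to 5 cm, then rising straight up.

>>> send_rows:
  targets: [0,0,0,0,0,0,0,0,0,0,0,0,0,0,0,0,0,0,0,0,0,0,0,0]
  jaw: 5

```text
t: 10.4
tool_pos: [0.5645, 0.3237, 0.0365]
tool_rot: [0.0, 1.0, 0.0, -0.0]
force: [-0.3, 0.3, -0.2]
gripper_width: 0.53
```

>>> send_rows:
  targets: [0,0,-1,0,0,0,0,0,-3,0,0,0,0,0,-6,0,0,0,0,0,-10,0,0,0,0,0,-14,0,0,0,0,0,-16,0,0,0,-8,4,-18,0,0,0,-14,8,-18,0,0,0,-18,10,-18,0,0,0,-18,10,-18,0,0,0]

```text
t: 11.65
tool_pos: [0.3813, 0.2222, 0.2177]
tool_rot: [0.0, 1.0, 0.0, 0.0]
force: [-0.2, 0.4, 0.7]
gripper_width: 0.531
```

Run:
```python
from h import *
import cv2
im=bot.read_camera("scene"); 
cv2.imwrite("pics/s5.png",cv2.resize(im[90:270,220:460,::-1],(800,600),interpolation=cv2.INTER_CUBIC))
s=bot.read_state();print(s["t"],s["tool_pos"],s["force"],s["gripper_width"])
```

```text
11.7 [0.38059034 0.22188044 0.21789001] [-2.57430636 -0.39178291 -0.15517232] 0.5325414372020679
```

View pics/s5.png

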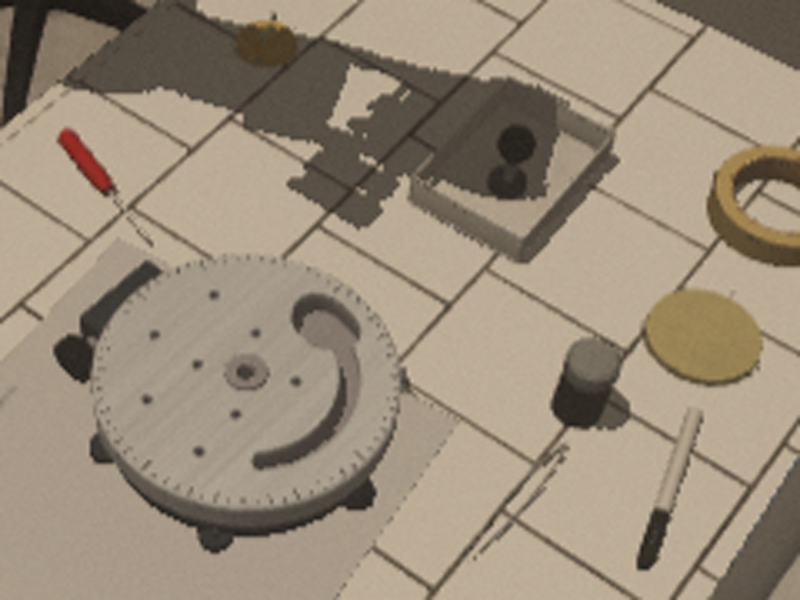

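The stud stands upright in the white tray, with the ball at (517,143) and the foot at (507,182). The table is clear and the objective case is undisturbed. A few resting rows, then I hand in.

>>> send_rows:
  targets: [0,0,0,0,0,0,0,0,0,0,0,0,0,0,0,0,0,0]

```text
t: 12.08
tool_pos: [0.3859, 0.2242, 0.2164]
tool_rot: [0.0, 1.0, 0.0, -0.0]
force: [0.2, 0.5, 0.8]
gripper_width: 0.532
```

```bash
python3 -c "
from station import bot
s=bot.read_state();print(s['t'],abs(s['qvel']).max());print(bot.finish_job())"
```

```text
12.075 0.00988635582740916
the job is handed in; nothing more can be done
None
```

The rotary table is clear: I gripped the stud by its ball, slid it along the slot to the entry gap, lifted it out and lowered it into the white tray. I let go only after feeling it touch the tray floor, and handed in at 12.1 s of the 45 s allowed.

- **Last picture:** the stud stands upright in the tray, the table is empty and the objective case looks undisturbed. The eyepiece was outside that picture, so I did not re-check it; I planned no move near it while low.
- **Forces:** the highest reading I saw was about 7 N, a small downward press while sliding.
- **Disagreement:** the wrist and top cameras put the gap centre at 72° and 77°, so I lifted between them, at about 75°. The stud came out without catching.

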